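# Turn the forming block under the bench magnifier

### The job

Swing the magnifier well clear of the wooden forming block, roll the six-sided block over by one face so that its grooved face lies level on top, and leave it on the soldering board. Then swing the magnifier back so that its lens is centred over the block, let go, and leave the jar, cutters, tweezers and charcoal alone.

Things in the scene. Friction and masses are not known exactly. Their poses are not given: they have to be found in the camera images.
- lens_arm (a joint): Angle of the magnifier's level arm about its fixed upright column, rad, -0.4 to 1.75; grows anticlockwise seen from above; at 0 the arm points from the column towards the robot's side of the bench (along -x within 0.12 rad). It moves at about 1 N at the lens and stays where it is left.
- lens_hinge (a point): On the vertical swing axis at the head of the column, at the arm's mid-height (170 mm above the bench). The column stands on a round dark steel foot, 100 mm across, screwed to the bench.
- lens_center (a point): Centre of the round magnifier lens in its black ring (110 mm outside, 14 mm thick, underside 163 mm above the bench), 200 mm from the swing axis. The arm, 12 mm thick, runs level from the column to the ring.
- lens_knob (a point): Black upright round knob, 16 mm across, on the far rim of the ring (265 mm from the swing axis, in line with axis and lens centre), for pinching or pushing to swing the arm. It rises from 175 mm to 233 mm above the bench; this point is on its axis, 206 mm above the bench.
- block_center (a point): Centre of the loose light-brown wood block: hexagonal bar 110 mm long, 54 across flats, faces 31 wide, 0.18 to 0.29 kg. One face has a groove along its whole length, 12 wide, 5 deep, floor dark; the rest are plain. z points out of the grooved face, y runs along the bar. At the start the groove is on the upper side face towards the robot. Lying on the board, this centre is 27 mm above it.
- work_board: Pale scorched soldering board, fixed, 182 (its x) x 252 (its y) x 23 mm, origin at the centre of its underside, on the bench. The block lies on it.
- flux_jar: Bystander: cream-coloured lidded jar, 86 mm across, 94 mm tall, origin at its underside.
- cutters: Bystander: cutters with yellow handles, 161 x 63 x 14 mm, lying flat.
- tweezers_a: Bystander: cross-lock tweezers with red grips, 162 x 29 x 10 mm, lying flat.
- charcoal_block: Bystander: black charcoal lump, 51 x 59 x 35 mm.
Things that resemble listed ones, but are neither listed nor needed, are in the scene too. Of the things like the part that bears block_center, leave any that is green or purple; of the rest the smaller one is meant.

How it is judged:
By the outcome, as a careful person would: the job done as asked, in the order asked, and still so for the second after the job is handed in, with the robot touching nothing.
It also fails if it takes over 69 s, if anything falls off the work surface, if the arm or the gripper's body presses on something with over 40 N, if the wrist force passes 120 N, or if a joint passes its speed limit or range.

### The arm

A 6-joint arm with a two-finger parallel gripper is mounted at the origin on a cart in front of the work surface, level with it; the furniture and walls round the work are solid. World frame = base frame: x ahead of the robot, y to its left, z up, the work surface at z = 0. Lengths are in m, angles in degrees, forces in N, time in s.
With the tool pointing down it reaches from about 0.4 to 0.825 m from the base axis. Payload 7 kg.
Tool frame: the origin (TCP) lies at the very end of the fingers, on their centre line; the grasp point (between the pads) lies arm.grip_depth behind it (arm.grip_depth is the distance from the TCP to the grasp point, in m); z points along the fingers, y is the line along which they close (so a half turn about z gives the same grasp; the last joint's range is limited). The gripper opens to 88 mm and grips with 3 to 60 N. Pads are 19 mm wide; open, the fingers measure 130 mm over their backs; the gripper's body (78 mm by 193 mm) begins 47 mm behind the grasp point.
Start: joints at [88.528, 20.546, 0.682, 0, -70.136, -16.507], TCP at [0.208, 0.642, 0.194] pointing down, gripper open.
Joint ranges: [-176.03, 176.03], [-82.01, 121.73], [-58.28, 71.71], [-173.87, 95.51], [-174.79, -0.11], [-173.66, 173.66]. Speed limits (degrees/s): [136.94, 136.94, 172.46, 180, 180, 180].

### API

Orientations are given as [roll, pitch, yaw] about the fixed x, y, z axes, in that order (R = Rz(yaw) Ry(pitch) Rx(roll)).
In Python, from rig import sensors, cams, arm gives the robot as it stands.
- The arm moves only by the shell command python3 -m jog 'ROWS' [FORCE]. ROWS is JSON, one flat list of numbers, 7 for each row, row after row: the shift along the tool's x, y, z in m, then the turn, a rotation vector about the tool's x, y, z in degrees, then the finger opening in m, from 0 to 0.0876. A call has exactly 8 rows; each row shifts and turns the commanded pose from where the row before left it, along the tool's axes as they then stand; what a row does not reach is not made up. A row lasts 1/12 s, in which the tool goes at most 41.7 mm and 7.16 degrees, less where a joint would pass 70% of its speed; a pose out of reach is approached as far as the arm can. A call with a gripper value outside its range is refused whole. The fingers move at their own pace and stop on an object; FORCE is the grip in N (left out, the last holds). Time passes only in rows, so rows that do not move let the fingers close, or fill a call up. It gives the time, the measured TCP pose, the force, the opening and the grip force at its end, in the units of the state.
- sensors.state(): the state, without advancing time (a new reading comes with each control period).
- cams.snapshot(name): name is "scene" or "top" or "wrist"; returns the picture (400x640x3 uint8, blue, green, red); there is no depth.
- cams.calibration(name): a dict with "intrinsics" (3x3 intrinsics, pixels), "world_from_camera" (4x4, takes a point from camera to world coordinates). Camera axes: x right, y up, looking along -z (the intrinsics and any distortion apply to the point x, -y, -z); pixel columns grow to the right and rows downward; lengths in m; the calibration is good to about 2 mm. A picture is of the moment at which its call begins: read the wrist's pose just before it. calibration takes no time and is no camera call; for the wrist camera it gives the pose at the moment of the call.
- arm.close_job(): hands the job in; it is judged then, once.
The state is a dict: "clock": time; "q": joint angles; "dq": joint speeds; "joint_torque": joint torques, N m; "position": TCP position; "tcp_rot": TCP orientation; "wrist_force": force on the tool from outside, world axes, zero at the start; "torque": the same for the moment, N m; "width": opening from 0.0 (shut) to 1.0 (fully open); "grip_force": force on a finger pad.
Only numpy, scipy, OpenCV 4.12 (cv2) and the standard library are available. Lean on these libraries where they do the work, as an engineer would, in place of code of your own. Each camera call takes 0.05 s, during which the arm holds its last target. There are 200 camera calls.

## Working session

There is one attempt and no reset: what is moved stays moved. The work goes in short steps, Python scripts to look and compute and a shell command to move; the robot and the scene stay as the last step left them, time stands still between calls to the robot, and variables do not carry over. Pictures are saved under pics/ and viewed, at most 10 in all, crops included, and the job is handed in when it is done.

```bash
mkdir -p pics; ls
python3 - <<'E'
from rig import sensors,cams,arm
import cv2,numpy as np
s=sensors.state();print(s,arm.grip_depth)
a=cams.snapshot("scene");b=cams.snapshot("top")
cv2.imwrite("pics/scene.png",a);cv2.imwrite("pics/top.png",b)
for n in("scene","top","wrist"):
  c=cams.calibration(n);print(n,np.round(c["intrinsics"],1).tolist(),np.round(c["world_from_camera"],3).tolist(),[k for k in c])
E
```

```text
pics
{'clock': 0.0, 'q': array([ 8.85238641e+01,  2.05931853e+01,  6.33374417e-01, -2.16812102e-02,
       -7.01361033e+01, -1.65060312e+01]), 'dq': array([-0.10571289,  0.01832625,  0.10997092,  0.0084876 ,  0.01626493,
        0.03832917]), 'joint_torque': array([-1.92182000e-03, -5.82713342e+01,  2.93054974e+01,  6.99724361e+00,
        6.81298159e-03, -1.70704088e-04]), 'position': array([0.20824798, 0.64148917, 0.19269505]), 'tcp_rot': array([ 1.79902247e+02, -7.71208375e-03, -1.79895446e+01]), 'wrist_force': array([-0.75638749,  0.04665159, -0.16157178]), 'torque': array([-0.0001379 , -0.00320799,  0.03419906]), 'grip_force': 0.0, 'width': 1.0013554081928253} 0.0188
scene [[497.5, 0.0, 321.3], [0.0, 497.5, 200.2], [0.0, 0.0, 1.0]] [[0.594, 0.521, -0.612, -0.326], [-0.804, 0.38, -0.456, -0.628], [-0.005, 0.764, 0.645, 1.076], [0.0, 0.0, 0.0, 1.0]] ['intrinsics', 'world_from_camera']
top [[434.4, 0.0, 320.5], [0.0, 434.4, 200.1], [0.0, 0.0, 1.0]] [[-0.023, 0.996, -0.087, 0.46], [-1.0, -0.024, -0.005, 0.028], [-0.007, 0.087, 0.996, 1.35], [0.0, 0.0, 0.0, 1.0]] ['intrinsics', 'world_from_camera']
wrist [[331.3, 0.0, 321.1], [0.0, 331.3, 199.1], [0.0, 0.0, 1.0]] [[-0.308, 0.915, 0.26, 0.278], [-0.951, -0.297, -0.082, 0.619], [0.002, -0.272, 0.962, 0.384], [0.0, 0.0, 0.0, 1.0]] ['intrinsics', 'world_from_camera']
```

View pics/top.png

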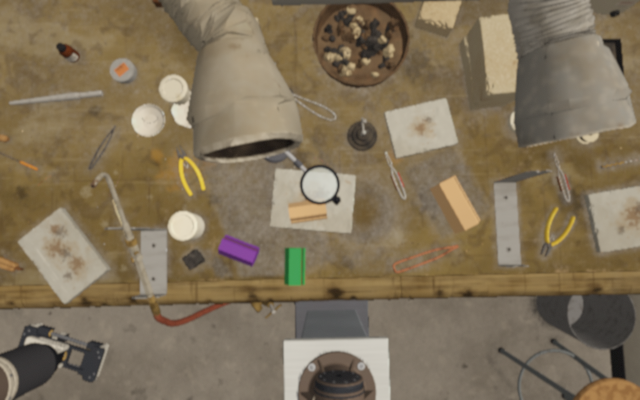

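View pics/scene.png

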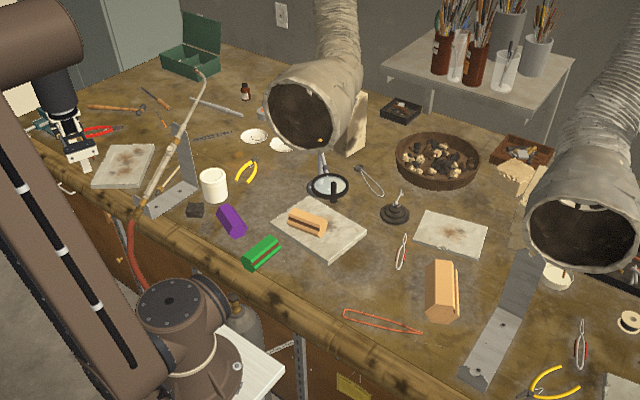

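The light-brown candidates in the top view are the block on the board at (307,212) and the bigger one at (459,203). Green (294,266) and purple (239,250) are excluded. The smaller one, on the board, is meant. The lens is at (320,184) and its column is near (283,157), partly under the hood. I'll confirm this in an enlarged crop.

```bash
cat > h.py <<'E'
from rig import sensors,cams,arm
import cv2,numpy as np
def ray(c,u,v):
    K=np.array(c["intrinsics"]);T=np.array(c["world_from_camera"])
    d=np.linalg.inv(K)@[u,v,1];d=T[:3,:3]@[d[0],-d[1],-d[2]]
    return T[:3,3],d
def onz(n,u,v,z,c=None):
    o,d=ray(c or cams.calibration(n),u,v);return o+d*(z-o[2])/d[2]
def tri(p,q):
    (o1,d1),(o2,d2)=[ray(cams.calibration(n),u,v) for n,u,v in(p,q)]
    s=np.linalg.lstsq(np.c_[d1,-d2],o2-o1,rcond=None)[0]
    a,b=o1+s[0]*d1,o2+s[1]*d2;return (a+b)/2,np.linalg.norm(a-b)
def proj(n,p,c=None):
    c=c or cams.calibration(n);T=np.linalg.inv(c["world_from_camera"])
    x=T[:3,:3]@np.array(p)+T[:3,3];k=np.array(c["intrinsics"])@[x[0],-x[1],-x[2]];return k[:2]/k[2]
E
python3 - <<'E'
from h import *
a=cv2.imread("pics/scene.png");b=cv2.imread("pics/top.png")
A=cv2.resize(a[140:270,260:420],None,fx=4.5,fy=4.5,interpolation=2)[:, :720]
B=cv2.resize(b[140:240,260:370],None,fx=5,fy=5,interpolation=2)
cv2.imwrite("pics/c.png",cv2.resize(np.hstack([cv2.resize(A,(480,390)),cv2.resize(B,(320,291)) if 0 else cv2.copyMakeBorder(cv2.resize(B,(320,291)),0,99,0,0,0)]),(800,390)))
hsv=cv2.cvtColor(b,cv2.COLOR_BGR2HSV)
m=cv2.inRange(hsv,(8,70,150),(20,200,255));m[:, :270]=0;m[:,360:]=0;m[:190]=0;m[240:]=0
cs=cv2.findContours(m,0,1)[0];c=max(cs,key=cv2.contourArea);print(cv2.minAreaRect(c))
for p in cv2.boxPoints(cv2.minAreaRect(c)):print(p,onz("top",*p,.06))
print("lens",onz("top",320,184,.17),"hingeguess",onz("top",285,156,.17), "jar",onz("top",185,225,.094))
for n,u,v in[("board",274,168),("board",356,176),("board",351,233),("board",270,225)]:print(onz("top",u,v,.023))
print("hood rim",tri(("top",300,143),("scene",333,120)), tri(("top",198,152),("scene",268,93)))
E
```

```text
((306.9700012207031, 209.78997802734375), (22.203153610229492, 37.61808395385742), 81.8698959350586)
[286.78    201.45998] [0.5708018  0.13552947 0.06      ]
[324.02    196.13997] [0.58407542 0.02412535 0.06      ]
[327.16    218.11998] [0.51828454 0.0163726  0.06      ]
[289.92    223.43999] [0.50509898 0.12728458 0.06      ]
lens [0.60709872 0.03465795 0.17      ] hingeguess [0.6870377  0.12919648 0.17      ] jar [0.50653325 0.42855759 0.094     ]
[0.67864507 0.17639187 0.023     ]
[ 0.64757759 -0.07594503  0.023     ]
[ 0.47294385 -0.05541963  0.023     ]
[0.50306907 0.19106675 0.023     ]
hood rim (array([0.68499398, 0.07999649, 0.33408916]), np.float64(0.002630397917163974)) (array([0.66773913, 0.31400072, 0.35379532]), np.float64(0.005243627195120031))
```

View pics/c.png

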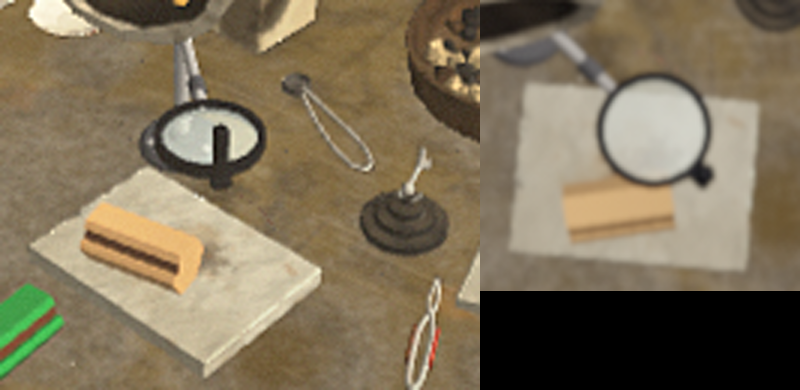

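Run:
```python
from h import *
kt=tri(("top",336.7,199.1),("scene",333.3,183));kb=onz("scene",333.3,200,.175)
print("knob",kt,kb)
print("hood low",tri(("top",245,160),("scene",303,151)),"up",tri(("top",245,140),("scene",300,63)))
b=cv2.imread("pics/top.png");g=cv2.cvtColor(b,cv2.COLOR_BGR2HSV)
# lens ring: dark contour
m=cv2.inRange(g,(0,0,0),(180,255,75));m[:160]=0;m[212:]=0;m[:,:295]=0;m[:,:][:,345:]=0
c=max(cv2.findContours(m,0,1)[0],key=cv2.contourArea)
print("ring",cv2.minEnclosingCircle(c),cv2.fitEllipse(c))
s=cv2.imread("pics/scene.png");gs=cv2.cvtColor(s,cv2.COLOR_BGR2HSV)
L=onz("top",319.7,184,.17);
for sc in (onz("scene",331.5,186,.17),):print("lens",L,sc)
# block corners (crop->full) top: lower edge of groove face z=.05, top/groove-face edge z=.077
f=lambda x,y:(260+(x-480)/2.909,140+y/2.91)
for x,y,z in[(573,242,.05),(675,228,.05),(566,225,.077),(673,211,.077)]:print(onz("top",*f(x,y),z))
k=lambda x,y:(260+x/3,140+y/3)
for x,y,z in[(83,238,.05),(180,290,.05),(95,205,.077),(193,240,.077),(203,242,.077)]:print(onz("scene",*k(x,y),z))
```

```text
knob (array([ 0.560083  , -0.00870693,  0.22551747]), np.float64(0.0014926186164706545)) [ 0.55036055 -0.01718598  0.175     ]
hood low (array([0.69120407, 0.22554169, 0.16453677]), np.float64(0.03783569493476663)) up (array([0.6619987 , 0.18029924, 0.48822278]), np.float64(0.004853633467912231))
ring ((334.0, 199.89999389648438), 5.001100063323975) ((334.4061584472656, 199.27967834472656), (6.941102504730225, 8.521491050720215), 88.71426391601562)
lens [0.60711855 0.03547854 0.17      ] [0.60380623 0.02717194 0.17      ]
[0.50613842 0.1219049  0.05      ]
[0.518057   0.01667783 0.05      ]
[0.52246203 0.12671623 0.077     ]
[0.53403428 0.01851028 0.077     ]
[0.5148553  0.12715342 0.05      ]
[0.51249743 0.00226037 0.05      ]
[0.53849351 0.12908281 0.077     ]
[0.5547797  0.01736244 0.077     ]
[0.55825089 0.00764548 0.077     ]
```

```bash
cat >> h.py <<'E'
from scipy.spatial.transform import Rotation as Ro
def Rt(yaw,tilt=0,ax=None):
    # tool-down at yaw; tilt deg = rotation about tool x
    return Ro.from_euler("xyz",[180,0,yaw],degrees=True)*Ro.from_rotvec([tilt,0,0],degrees=True)
def plan(way,nrows,start=None):
    """way: list of (pos,Rotation); rows per leg; prints tool-frame shift(m), turn(deg)"""
    s=sensors.state();p,R=start or (s["position"],Ro.from_euler("xyz",s["tcp_rot"],degrees=True))
    for (q,Q),n in zip(way,nrows):
        rv=(R.inv()*Q).as_rotvec()/n; dp=(np.array(q)-p)/n
        for i in range(n):
            print(np.round(R.inv().apply(dp),4).tolist(),np.round(np.degrees(rv),2).tolist())
            p=p+dp;R=R*Ro.from_rotvec(rv)
E
python3 -m jog '[0,0,-0.029,0,0,0,0.0876,0,0,-0.029,0,0,0,0.0876,0,0,-0.029,0,0,0,0.0876,0,0,-0.029,0,0,0,0.0876,0,0,-0.029,0,0,0,0.0876,0,0,-0.029,0,0,0,0.0876,0,0,-0.029,0,0,0,0.0876,0,0,-0.029,0,0,0,0.0876]'
python3 -c "
from h import *
plan([([.34,.34,.42],Rt(-60)),([.555,-.012,.32],Rt(-108))],[8,16])"
```

```text
clock: 0.77
position: [0.2083, 0.6416, 0.4268]
tcp_rot: [180.0, 0.0, -18.0]
wrist_force: [-0.3, 1.5, 0.0]
width: 1.001
grip_force: 0.0
[0.0273, 0.0308, 0.0009] [0.0, -0.0, 5.25]
[0.03, 0.0281, 0.0009] [0.0, -0.0, 5.25]
[0.0325, 0.0253, 0.0009] [0.0, -0.0, 5.25]
[0.0346, 0.0222, 0.0009] [0.0, -0.0, 5.25]
[0.0365, 0.0189, 0.0009] [0.0, -0.0, 5.25]
[0.0381, 0.0155, 0.0009] [0.0, -0.0, 5.25]
[0.0394, 0.012, 0.0009] [0.0, -0.0, 5.25]
[0.0403, 0.0083, 0.0009] [0.0, -0.0, 5.25]
[0.0258, -0.0006, 0.0062] [-0.0, -0.0, 3.0]
[0.0257, -0.002, 0.0062] [-0.0, -0.0, 3.0]
[0.0256, -0.0033, 0.0062] [-0.0, -0.0, 3.0]
[0.0254, -0.0047, 0.0062] [-0.0, -0.0, 3.0]
[0.0251, -0.006, 0.0062] [-0.0, -0.0, 3.0]
[0.0247, -0.0073, 0.0062] [-0.0, -0.0, 3.0]
[0.0243, -0.0086, 0.0062] [-0.0, -0.0, 3.0]
[0.0238, -0.0098, 0.0062] [-0.0, -0.0, 3.0]
[0.0233, -0.0111, 0.0062] [-0.0, -0.0, 3.0]
[0.0227, -0.0123, 0.0062] [-0.0, -0.0, 3.0]
[0.022, -0.0134, 0.0062] [-0.0, -0.0, 3.0]
[0.0213, -0.0146, 0.0062] [-0.0, -0.0, 3.0]
[0.0205, -0.0157, 0.0062] [-0.0, -0.0, 3.0]
[0.0196, -0.0167, 0.0062] [-0.0, -0.0, 3.0]
[0.0187, -0.0177, 0.0062] [-0.0, -0.0, 3.0]
[0.0178, -0.0187, 0.0062] [-0.0, -0.0, 3.0]
```

```bash
python3 -m jog '[0.027,0.031,0,0,0,5.25,0.0876,0.030,0.028,0,0,0,5.25,0.0876,0.0325,0.025,0,0,0,5.25,0.0876,0.0346,0.022,0,0,0,5.25,0.0876,0.0365,0.019,0,0,0,5.25,0.0876,0.038,0.0155,0,0,0,5.25,0.0876,0.039,0.012,0,0,0,5.25,0.0876,0.040,0.008,0,0,0,5.25,0.0876]'
python3 -m jog '[0.026,-0.001,0.006,0,0,3,0.06,0.026,-0.002,0.006,0,0,3,0.06,0.026,-0.003,0.006,0,0,3,0.06,0.025,-0.005,0.006,0,0,3,0.06,0.025,-0.006,0.006,0,0,3,0.06,0.025,-0.007,0.006,0,0,3,0.06,0.024,-0.009,0.006,0,0,3,0.06,0.024,-0.010,0.006,0,0,3,0.06]'
python3 -m jog '[0.0233,-0.011,0.006,0,0,3,0.06,0.0227,-0.012,0.006,0,0,3,0.06,0.022,-0.0135,0.006,0,0,3,0.06,0.0213,-0.0146,0.006,0,0,3,0.06,0.0205,-0.0157,0.006,0,0,3,0.06,0.0196,-0.0167,0.006,0,0,3,0.06,0.0187,-0.0177,0.006,0,0,3,0.06,0.0178,-0.0187,0.006,0,0,3,0.06]'
python3 - <<'E'
from h import *
s=sensors.state();print(s["q"])
c=cams.calibration("wrist");np.savez("w1.npz",**c)
cv2.imwrite("pics/w1.png",cams.snapshot("wrist"))
E
```

```text
clock: 1.43
position: [0.3399, 0.3394, 0.4256]
tcp_rot: [180.0, 0.0, -60.2]
wrist_force: [0.5, 1.1, -0.2]
width: 0.997
grip_force: 0.0
clock: 2.1
position: [0.4486, 0.164, 0.3772]
tcp_rot: [180.0, 0.0, -84.1]
wrist_force: [0.6, 0.0, -0.5]
width: 0.691
grip_force: 0.0
clock: 2.77
position: [0.556, -0.012, 0.329]
tcp_rot: [180.0, -0.0, -108.1]
wrist_force: [0.6, 1.1, 0.4]
width: 0.683
grip_force: 0.0
[ 1.89245908e+01  5.94008717e+00 -1.14616579e+00 -1.35032845e-02
 -8.29469598e+01 -3.70551396e+01]
```

View pics/w1.png

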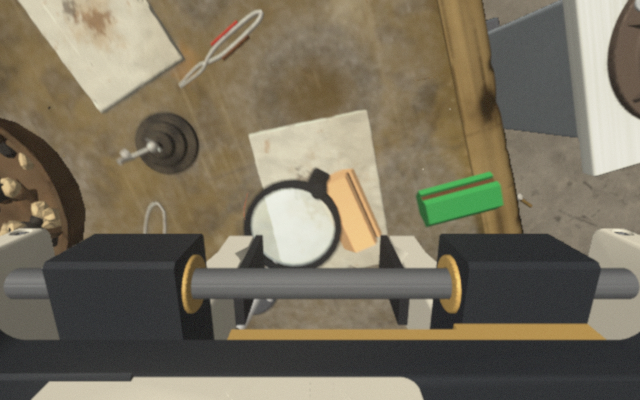

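Run:
```python
from h import *
c=dict(np.load("w1.npz"))
im=cv2.imread("pics/w1.png");g=cv2.cvtColor(im,cv2.COLOR_BGR2GRAY)
m=((g<50)*255).astype("uint8");m[:150]=0;m[232:]=0;m[:,:235]=0;m[:,345:]=0
ys,xs=np.nonzero(m);k=ys<184
print("knob",xs[(ys<182)].mean(),ys[(ys<182)].mean(),ys.min(),xs[ys<182].min(),xs[ys<182].max())
print(onz(0,318.5,177,.233,c),onz(0,318,186,.2,c),"lens",onz(0,294,224,.17,c))
# block: lower groove edge etc
hs=cv2.cvtColor(im,cv2.COLOR_BGR2HSV);m=cv2.inRange(hs,(8,70,110),(20,200,255));m[:160]=0;m[260:]=0;m[:,:320]=0;m[:,400:]=0
q=max(cv2.findContours(m,0,1)[0],key=cv2.contourArea);print(cv2.approxPolyDP(q,3,True)[:,0].tolist())
x=cv2.resize(im[150:270,230:400],None,fx=4,fy=4,interpolation=2);cv2.imwrite("pics/w1c.png",x)
```

```text
<stdin>:6: RuntimeWarning: Mean of empty slice.
  ret = ret.dtype.type(ret / rcount)
Traceback (most recent call last):
ValueError: zero-size array to reduction operation minimum which has no identity
```

Run:
```python
from h import *
c=dict(np.load("w1.npz"))
im=cv2.imread("pics/w1.png")
print(im[176,319],im[205,330])
print("knob",onz(0,319.5,176,.233,c),onz(0,318,188,.19,c),"lens",onz(0,294,224,.17,c))
hs=cv2.cvtColor(im,cv2.COLOR_BGR2HSV);m=cv2.inRange(hs,(8,70,110),(20,200,255));m[:160]=0;m[260:]=0;m[:,:320]=0;m[:,400:]=0
q=max(cv2.findContours(m,0,1)[0],key=cv2.contourArea);print(cv2.approxPolyDP(q,3,True)[:,0].tolist())
x=cv2.resize(im[150:270,230:400],None,fx=4,fy=4,interpolation=2);cv2.imwrite("pics/w1c.png",x)
```

```text
[49 55 58] [54 59 65]
knob [ 0.55301427 -0.02486297  0.233     ] [ 0.56132463 -0.00495879  0.19      ] lens [0.60164482 0.03079664 0.17      ]
[[341, 169], [329, 175], [326, 191], [340, 217], [341, 244], [357, 252], [374, 245], [381, 232], [354, 170]]
```

View pics/w1c.png

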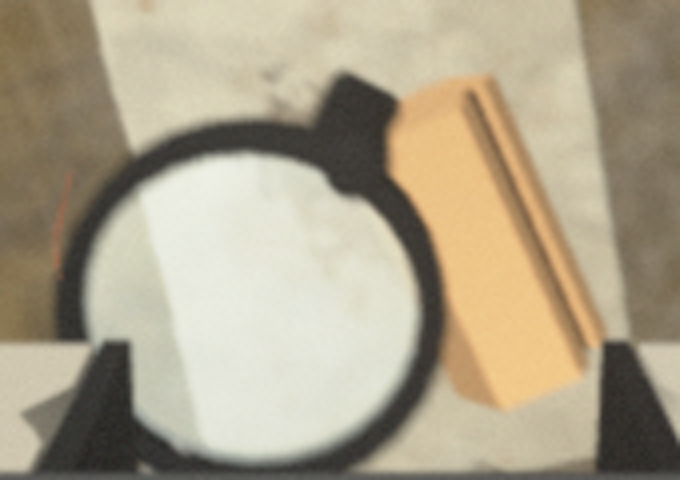

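Run:
```python
from h import *
c=dict(np.load("w1.npz"));print(c["world_from_camera"][:3,3])
print(onz(0,320,176,.175,c),onz(0,317,195,.233,c),onz(0,317,193,.233,c))
print("lens",onz(0,230+250/4,150+298/4,.17,c))
z=.077
for u,v in[(395,105),(470,85),(585,370),(500,410)]:print(onz(0,230+u/4,150+v/4,z,c))
print("low",onz(0,230+490/4,150+78/4,.05,c),onz(0,230+602/4,150+345/4,.05,c),"back",onz(0,230+460/4,150+395/4,.05,c))
```

```text
[ 0.53341752 -0.081392    0.52042348]
[ 0.55646388 -0.01329066  0.175     ] [ 0.56057277 -0.00903838  0.233     ] [ 0.55998997 -0.01080147  0.233     ]
lens [0.60344354 0.03083511 0.17      ]
[0.55176593 0.01007166 0.077     ]
[0.52544515 0.01139774 0.077     ]
[0.51627641 0.12428133 0.077     ]
[0.54991514 0.12980767 0.077     ]
low [0.517378   0.01683817 0.05      ] [0.50632602 0.12890976 0.05      ] back [0.56377431 0.13184219 0.05      ]
```

```bash
python3 -m jog '[-0.0004,-0.0003,0.0165,0,0,3.75,0.05,-0.0004,-0.0003,0.0165,0,0,3.75,0.05,-0.0004,-0.0003,0.0165,0,0,3.75,0.05,-0.0004,-0.0003,0.0165,0,0,3.75,0.05,-0.0004,-0.0003,0.0165,0,0,3.75,0.05,-0.0004,-0.0003,0.0165,0,0,3.75,0.05,-0.0004,-0.0003,0.0165,0,0,3.75,0.05,-0.0004,-0.0003,0.0165,0,0,3.75,0.05]'
python3 -m jog '[0,0,0,0,0,0,0.04,0,0,0,0,0,0,0.03,0,0,0,0,0,0,0.01,0,0,0,0,0,0,0.01,0,0,0,0,0,0,0.01,0,0,0,0,0,0,0.01,0,0,0,0,0,0,0.01,0,0,0,0,0,0,0.01]' 6
python3 - <<'E'
from h import *
H=np.array([.754,.164])
w=[]
for a in np.radians(np.linspace(223,269,16)[0:]): w.append((np.r_[H+.265*np.array([np.cos(a),np.sin(a)]),.195],Rt(np.degrees(a)-360+1)))
s=sensors.state();print(s["position"],s["tcp_rot"])
plan(w[1:],[1]*15,start=w[0])
E
```

```text
clock: 3.48
position: [0.559, -0.0093, 0.1966]
tcp_rot: [180.0, -0.0, -138.2]
wrist_force: [0.2, -0.2, 0.5]
width: 0.576
grip_force: 0.0
clock: 4.15
position: [0.5597, -0.0092, 0.1982]
tcp_rot: [-180.0, 0.0, -138.0]
wrist_force: [0.1, 0.7, 2.0]
width: 0.134
grip_force: 5.8
[ 0.55968647 -0.00924067  0.19819507] [-1.79972892e+02  4.82417948e-02 -1.37959974e+02]
[-0.0001, -0.0142, -0.0] [0.0, 0.0, -3.07]
[-0.0001, -0.0142, -0.0] [-0.0, 0.0, -3.07]
[-0.0001, -0.0142, -0.0] [0.0, 0.0, -3.07]
[-0.0001, -0.0142, -0.0] [-0.0, 0.0, -3.07]
[-0.0001, -0.0142, -0.0] [-0.0, 0.0, -3.07]
[-0.0001, -0.0142, -0.0] [0.0, 0.0, -3.07]
[-0.0001, -0.0142, -0.0] [0.0, 0.0, -3.07]
[-0.0001, -0.0142, -0.0] [0.0, 0.0, -3.07]
[-0.0001, -0.0142, -0.0] [0.0, 0.0, -3.07]
[-0.0001, -0.0142, -0.0] [-0.0, 0.0, -3.07]
[-0.0001, -0.0142, -0.0] [0.0, 0.0, -3.07]
[-0.0001, -0.0142, -0.0] [-0.0, 0.0, -3.07]
[-0.0001, -0.0142, -0.0] [-0.0, 0.0, -3.07]
[-0.0001, -0.0142, -0.0] [0.0, 0.0, -3.07]
[-0.0001, -0.0142, -0.0] [0.0, 0.0, -3.07]
```

Gripped: the opening is about 12 mm and the knob is near enough. Now I'll swing in two halves.

```bash
python3 -m jog '[0,-0.006,0,0,0,-1.3,0.01,0,-0.01,0,0,0,-2.15,0.01,0,-0.0142,0,0,0,-3.07,0.01,0,-0.0142,0,0,0,-3.07,0.01,0,-0.0142,0,0,0,-3.07,0.01,0,-0.0142,0,0,0,-3.07,0.01,0,-0.0142,0,0,0,-3.07,0.01,0,-0.0142,0,0,0,-3.07,0.01]'
python3 -c "
from h import *
b=cams.snapshot('top');cv2.imwrite('pics/t2.png',b)"
python3 -m jog '[0,-0.0142,0,0,0,-3.07,0.01,0,-0.0142,0,0,0,-3.07,0.01,0,-0.0142,0,0,0,-3.07,0.01,0,-0.0142,0,0,0,-3.07,0.01,0,-0.0142,0,0,0,-3.07,0.01,0,-0.0142,0,0,0,-3.07,0.01,0,-0.01,0,0,0,-2.15,0.01,0,-0.006,0,0,0,-1.3,0.01]'
python3 -c "
from h import *
b=cams.snapshot('top');c=cams.snapshot('scene');cv2.imwrite('pics/t3.png',cv2.resize(np.hstack([b[100:300,200:440],c[90:290,220:460]]),(800,333)))"
```

```text
clock: 4.82
position: [0.6408, -0.0712, 0.1995]
tcp_rot: [-179.8, 0.2, -115.9]
wrist_force: [2.8, 5.8, 6.6]
width: 0.115
grip_force: 3.7
clock: 5.53
position: [0.7365, -0.1, 0.1988]
tcp_rot: [-179.8, 0.0, -94.1]
wrist_force: [-0.4, 4.4, 5.7]
width: 0.111
grip_force: 3.1
```

View pics/t3.png

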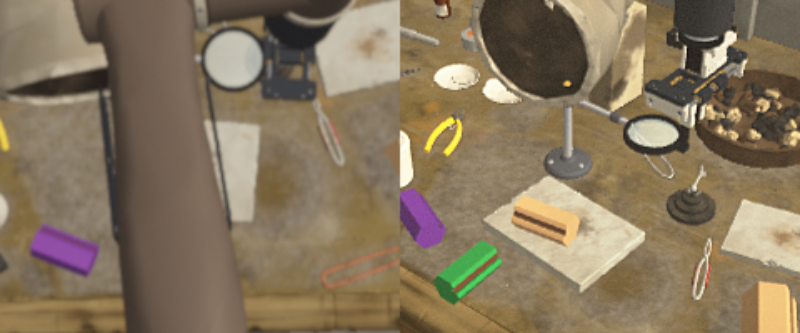

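```bash
python3 -c "
from h import *
print('lens',onz('top',340.4,135.4,.17),onz('scene',374.2,169.8,.17))
print('foot',onz('scene',320.8,187.2,.008),'coltop',onz('scene',320.8,154.5,.17))
print(onz('scene',320.8-13,187.5,.008),onz('scene',320.8+14.5,187.5,.008))
# circle through 3 lens / knob points
for P in ([.559,-.0095],[.6408,-.0712],[.7365,-.1]):
  for h in ([.754,.164],[.745,.17],[.76,.16]): print(np.hypot(P[0]-h[0],P[1]-h[1]).round(4),end=' ')
s=sensors.state();print(s['q'],s['wrist_force'])
plan([([.7365,-.1,.31],Rt(-94)),([.54,-.02,.30],Rt(-84.4))],[4,8])
"
```

```text
lens [ 0.74088531 -0.02480355  0.17      ] [ 0.744539   -0.03178311  0.17      ]
foot [0.74293777 0.17010582 0.008     ] coltop [0.71401763 0.14758644 0.17      ]
[0.71532881 0.20517646 0.008     ] [0.77092051 0.12893551 0.008     ]
0.261 0.2585 0.2629 0.261 0.2627 0.2601 0.2646 0.2701 0.2611 [ 7.21567309e+00  2.67634338e+01  1.09548589e+01  8.38890285e-03
 -7.40163133e+01 -1.13563085e+01] [1.06390984 3.07082274 6.32505159]
[-0.0, -0.0, -0.0278] [-0.04, 0.01, -0.03]
[-0.0, -0.0, -0.0278] [-0.04, 0.01, -0.03]
[-0.0, -0.0, -0.0278] [-0.04, 0.01, -0.03]
[-0.0, 0.0, -0.0278] [-0.04, 0.01, -0.03]
[-0.0083, 0.0252, 0.0013] [-0.0, 0.0, -1.2]
[-0.0088, 0.025, 0.0013] [-0.0, 0.0, -1.2]
[-0.0093, 0.0248, 0.0013] [-0.0, 0.0, -1.2]
[-0.0098, 0.0246, 0.0013] [-0.0, 0.0, -1.2]
[-0.0103, 0.0244, 0.0013] [-0.0, 0.0, -1.2]
[-0.0109, 0.0242, 0.0013] [-0.0, 0.0, -1.2]
[-0.0114, 0.024, 0.0013] [-0.0, 0.0, -1.2]
[-0.0119, 0.0237, 0.0013] [-0.0, 0.0, -1.2]
```

```bash
python3 -m jog '[0,0,0,0,0,0,0.05,0,0,0,0,0,0,0.05,0,0,0,0,0,0,0.05,0,0,-0.015,0,0,0,0.05,0,0,-0.025,0,0,0,0.05,0,0,-0.025,0,0,0,0.05,0,0,-0.025,0,0,0,0.05,0,0,-0.025,0,0,0,0.05]'
python3 - <<'E'
from h import *
hs=cv2.cvtColor(cv2.imread("pics/top.png"),cv2.COLOR_BGR2HSV);m=cv2.inRange(hs,(45,100,60),(75,255,255))
x,y,w,h=cv2.boundingRect(max(cv2.findContours(m,0,1)[0],key=cv2.contourArea));print(x,y,w,h)
for u,v in[(x,y),(x+w,y),(x,y+h)]:print(onz("top",u,v,.054))
C=np.array([.539,.073,.050]);Q=Rt(-84.4,30);tz=Q.apply([0,0,1]);print(tz)
plan([([.60,.0,.27],Rt(-84.4)),(C-.1*tz,Q)],[6,10])
print("final",C-.003*tz)
E
```

```text
clock: 6.3
position: [0.734, -0.1009, 0.3135]
tcp_rot: [179.9, -0.0, -94.2]
wrist_force: [0.0, -0.6, -0.6]
width: 0.562
grip_force: 0.0
285 248 20 38
[0.43282244 0.1436022  0.054     ]
[0.43145142 0.0842326  0.054     ]
[0.32152666 0.1453991  0.054     ]
[ 0.4976137   0.04879145 -0.8660254 ]
[-0.0151, 0.0235, 0.0073] [0.01, -0.0, -1.64]
[-0.0158, 0.0231, 0.0073] [0.01, -0.0, -1.64]
[-0.0164, 0.0226, 0.0073] [0.01, -0.0, -1.64]
[-0.0171, 0.0221, 0.0073] [0.01, -0.0, -1.64]
[-0.0177, 0.0216, 0.0073] [0.01, -0.0, -1.64]
[-0.0183, 0.0211, 0.0073] [0.01, -0.0, -1.64]
[-0.0079, 0.0104, 0.0133] [3.0, 0.0, -0.0]
[-0.0079, 0.011, 0.0128] [3.0, 0.0, -0.0]
[-0.0079, 0.0117, 0.0122] [3.0, 0.0, -0.0]
[-0.0079, 0.0123, 0.0116] [3.0, 0.0, -0.0]
[-0.0079, 0.0129, 0.0109] [3.0, 0.0, -0.0]
[-0.0079, 0.0135, 0.0102] [3.0, 0.0, -0.0]
[-0.0079, 0.014, 0.0095] [3.0, 0.0, -0.0]
[-0.0079, 0.0145, 0.0087] [3.0, 0.0, -0.0]
[-0.0079, 0.0149, 0.008] [3.0, 0.0, -0.0]
[-0.0079, 0.0153, 0.0072] [3.0, 0.0, -0.0]
final [0.53750716 0.07285363 0.05259808]
```

```bash
python3 -m jog '[-0.015,0.0235,0.007,0,0,-1.64,0.066,-0.016,0.023,0.007,0,0,-1.64,0.066,-0.0165,0.0225,0.007,0,0,-1.64,0.066,-0.017,0.022,0.007,0,0,-1.64,0.066,-0.0175,0.0215,0.007,0,0,-1.64,0.066,-0.018,0.021,0.007,0,0,-1.64,0.066,0,0,0,0,0,0,0.066,0,0,0,0,0,0,0.066]'
python3 - <<'E'
from h import *
C=np.array([.541,.053,.050]);Q=Rt(-84.4,30);tz=Q.apply([0,0,1])
print(sensors.state()["position"]);plan([(C-.085*tz,Q)],[8])
c=cams.calibration("wrist");np.savez("w2.npz",**c);cv2.imwrite("pics/w2.png",cams.snapshot("wrist")[100:400,100:540])
E
```

```text
clock: 6.97
position: [0.5999, 0.0003, 0.271]
tcp_rot: [-180.0, 0.0, -84.3]
wrist_force: [-0.1, 0.3, 0.4]
width: 0.755
grip_force: 0.0
[5.99919066e-01 3.16752868e-04 2.71014955e-01]
[-0.0073, 0.012, 0.0184] [3.75, 0.0, 0.01]
[-0.0073, 0.0132, 0.0176] [3.75, 0.0, 0.01]
[-0.0073, 0.0143, 0.0167] [3.75, 0.0, 0.01]
[-0.0073, 0.0154, 0.0157] [3.75, 0.0, 0.01]
[-0.0073, 0.0164, 0.0147] [3.75, 0.0, 0.01]
[-0.0073, 0.0173, 0.0136] [3.75, 0.0, 0.01]
[-0.0073, 0.0181, 0.0124] [3.75, 0.0, 0.01]
[-0.0073, 0.0189, 0.0112] [3.75, 0.0, 0.01]
```

View pics/w2.png

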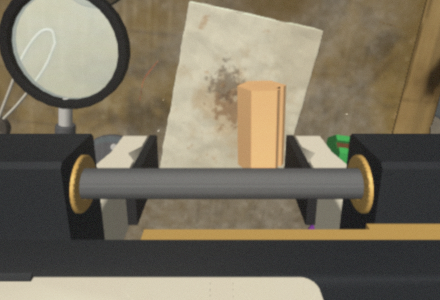

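Run:
```python
from h import *
c=dict(np.load("w2.npz"));im=cv2.imread("pics/w2.png");hs=cv2.cvtColor(im,cv2.COLOR_BGR2HSV)
m=cv2.inRange(hs,(7,75,120),(20,220,255));m[:70]=0;m[165:]=0;m[:,:215]=0;m[:,300:]=0
for r in(100,120,140,155):
  xs=np.nonzero(m[r])[0];a,b=xs.min(),xs.max()+1
  A,B=onz(0,100+a,100+r,.05,c),onz(0,100+b,100+r,.05,c);print(r,a,b,A[:2].round(4),B[:2].round(4),np.linalg.norm(A-B).round(4),((A+B)/2)[:2].round(4))
```

```text
100 215 286 [0.6031 0.0455] [0.5117 0.0364] 0.0919 [0.5574 0.041 ]
120 227 285 [0.5848 0.0712] [0.5088 0.0636] 0.0764 [0.5468 0.0674]
140 237 284 [0.5685 0.0981] [0.5058 0.0918] 0.063 [0.5372 0.095 ]
155 238 284 [0.5647 0.1198] [0.5025 0.1135] 0.0625 [0.5336 0.1167]
```

```bash
python3 -m jog '[-0.0073,0.0118,0.0184,3.75,0,-0.1,0.067,-0.0073,0.013,0.0176,3.75,0,-0.1,0.067,-0.0073,0.0141,0.0167,3.75,0,-0.1,0.067,-0.0073,0.0152,0.0157,3.75,0,-0.1,0.067,-0.0073,0.0162,0.0147,3.75,0,-0.1,0.067,-0.0073,0.0172,0.0136,3.75,0,-0.1,0.067,-0.0073,0.018,0.0124,3.75,0,-0.1,0.067,-0.0073,0.0188,0.0112,3.75,0,-0.1,0.067]'
python3 - <<'E'
from h import *
s=sensors.state();R=Ro.from_euler("xyz",s["tcp_rot"],degrees=True)
print(R.inv().apply(np.array([.542,.053,.050])-s["position"]))
E
```

```text
clock: 7.68
position: [0.5194, 0.0411, 0.1515]
tcp_rot: [-152.4, 0.4, -83.6]
wrist_force: [18.1, 8.2, 20.2]
width: 0.763
grip_force: 0.0
[-0.00862034  0.0258728   0.1010114 ]
```

Run:
```python
from h import *
a=cams.snapshot("scene");cv2.imwrite("pics/s4.png",a[60:360,120:520])
s=sensors.state();print(s["position"],s["tcp_rot"],s["wrist_force"],s["torque"],s["q"],s["joint_torque"],s["dq"])
```

```text
[0.5233595  0.04351114 0.15638052] [-151.85823853    0.54077618  -83.42955591] [-0.59058272  1.05040255  2.7370563 ] [0.00815351 1.17130952 0.0835076 ] [ 30.95425426  -9.3382964  -58.03833509  36.099417   -18.51938816
 -56.66816978] [-2.79528089 -5.45399353 12.73161739  0.25402467 -1.54302634  0.05509989] [-0.02615582  2.06059016  2.31079104 -9.79497801 -8.2025198  12.16570486]
```

View pics/s4.png

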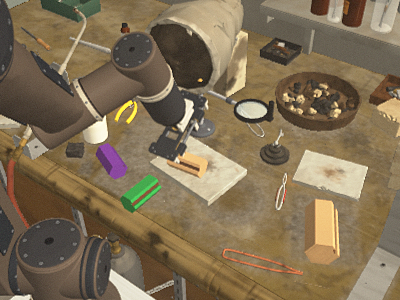

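No collision here: joint 3 is at its range limit because the forward tilt is out of reach. New plan:
1. Turn the bar 90° about the vertical while it lies on the board.
2. Roll it with sideways tilts.

First I straighten up over the block.

Run:
```python
from h import *
plan([([.545,.068,.19],Rt(-84)),([.540,.073,.032],Rt(-84))],[8,8])
```

```text
[-0.0028, -0.0046, -0.0023] [-3.52, 0.08, 0.05]
[-0.0028, -0.0045, -0.0025] [-3.52, 0.08, 0.05]
[-0.0028, -0.0043, -0.0028] [-3.52, 0.08, 0.05]
[-0.0028, -0.0041, -0.0031] [-3.52, 0.08, 0.05]
[-0.0028, -0.0039, -0.0033] [-3.52, 0.08, 0.05]
[-0.0028, -0.0037, -0.0036] [-3.52, 0.08, 0.05]
[-0.0028, -0.0035, -0.0038] [-3.52, 0.08, 0.05]
[-0.0028, -0.0033, -0.004] [-3.52, 0.08, 0.05]
[-0.0007, 0.0006, 0.0198] [-0.0, 0.0, 0.0]
[-0.0007, 0.0006, 0.0198] [-0.0, 0.0, 0.0]
[-0.0007, 0.0006, 0.0198] [-0.0, 0.0, 0.0]
[-0.0007, 0.0006, 0.0198] [-0.0, 0.0, 0.0]
[-0.0007, 0.0006, 0.0198] [-0.0, 0.0, 0.0]
[-0.0007, 0.0006, 0.0198] [-0.0, 0.0, 0.0]
[-0.0007, 0.0006, 0.0198] [-0.0, 0.0, 0.0]
[-0.0007, 0.0006, 0.0198] [-0.0, 0.0, 0.0]
```

```bash
python3 -m jog '[-0.0028,-0.0046,-0.0023,-3.52,0.08,0.05,0.0876,-0.0028,-0.0045,-0.0025,-3.52,0.08,0.05,0.0876,-0.0028,-0.0043,-0.0028,-3.52,0.08,0.05,0.0876,-0.0028,-0.0041,-0.0031,-3.52,0.08,0.05,0.0876,-0.0028,-0.0039,-0.0033,-3.52,0.08,0.05,0.0876,-0.0028,-0.0037,-0.0036,-3.52,0.08,0.05,0.0876,-0.0028,-0.0035,-0.0038,-3.52,0.08,0.05,0.0876,-0.0028,-0.0033,-0.004,-3.52,0.08,0.05,0.0876]' 4
python3 - <<'E'
from h import *
print(sensors.state()["q"])
plan([([.540,.073,.032],Rt(-84))],[8])
E
```

```text
clock: 8.4
position: [0.5408, 0.0622, 0.1831]
tcp_rot: [179.3, -0.4, -84.2]
wrist_force: [0.6, 0.6, 1.2]
width: 1.0
grip_force: 0.0
[ 27.28348802   9.18415132 -16.24679604   0.12465339 -65.35987443
 -21.54652159]
[-0.0015, -0.0003, 0.0189] [0.09, -0.05, -0.03]
[-0.0015, -0.0002, 0.0189] [0.09, -0.05, -0.03]
[-0.0014, -0.0002, 0.0189] [0.09, -0.05, -0.03]
[-0.0014, -0.0002, 0.0189] [0.09, -0.05, -0.03]
[-0.0014, -0.0001, 0.0189] [0.09, -0.05, -0.03]
[-0.0014, -0.0001, 0.0189] [0.09, -0.05, -0.03]
[-0.0014, -0.0001, 0.0189] [0.09, -0.05, -0.03]
[-0.0014, -0.0001, 0.0189] [0.09, -0.05, -0.03]
```

```bash
python3 -m jog '[-0.0015,-0.0003,0.0189,0.09,-0.05,0,0.0876,-0.0015,-0.0003,0.0189,0.09,-0.05,0,0.0876,-0.0015,0,0.0189,0.09,-0.05,0,0.0876,-0.0014,0,0.0189,0.09,-0.05,0,0.0876,-0.0014,0,0.0189,0.09,-0.05,0,0.0876,-0.0014,0,0.0189,0.09,-0.05,0,0.0876,-0.0014,0,0.0189,0.09,-0.05,0,0.0876,-0.0014,0,0.0189,0.09,-0.05,0,0.0876]'
python3 -m jog '[0,0,0,0,0,0,0.07,0,0,0,0,0,0,0.066,0,0,0,0,0,0,0.062,0,0,0,0,0,0,0.058,0,0,0,0,0,0,0.056,0,0,0,0,0,0,0.056,0,0,0,0,0,0,0.056,0,0,0,0,0,0,0.056]' 4
```

```text
clock: 9.07
position: [0.5396, 0.0724, 0.0303]
tcp_rot: [-179.8, -0.0, -84.2]
wrist_force: [0.3, 0.7, 0.3]
width: 1.001
grip_force: 0.0
clock: 9.73
position: [0.5398, 0.0729, 0.0323]
tcp_rot: [-179.7, -0.0, -84.2]
wrist_force: [-0.8, -0.1, -0.5]
width: 0.643
grip_force: 0.0
```

Run:
```python
from h import *
a=cams.snapshot("scene")[150:280,240:420];b=cams.snapshot("wrist")[100:230,230:410]
cv2.imwrite("pics/s5.png",cv2.resize(np.hstack([a,b]),(800,289),interpolation=2));print(sensors.state()["width"],sensors.state()["grip_force"])
```

```text
0.6407809195636297 0.0
```

View pics/s5.png

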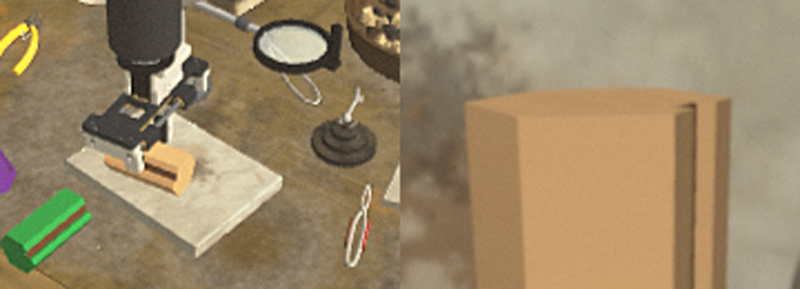

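```bash
python3 -m jog '[0,0,0,0,0,0,0.053,0,0,0,0,0,0,0.050,0,0,0,0,0,0,0.048,0,0,0,0,0,0,0.048,0,0,0,0,0,0,0.048,0,0,0,0,0,0,0.048,0,0,0,0,0,0,0.048,0,0,0,0,0,0,0.048]' 4
```

```text
clock: 10.5
position: [0.5396, 0.0728, 0.0318]
tcp_rot: [-179.7, -0.1, -84.2]
wrist_force: [-0.2, 0.2, -0.5]
width: 0.548
grip_force: 0.0
```

Run:
```python
from h import *
def blk(im):
    hs=cv2.cvtColor(im,cv2.COLOR_BGR2HSV);m=cv2.inRange(hs,(7,85,120),(20,220,255))
    m[:190]=0;m[255:]=0;m[:,:275]=0;m[:,345:]=0
    m=cv2.morphologyEx(m,cv2.MORPH_OPEN,np.ones((2,2),np.uint8));return m
i0=cv2.imread("pics/scene.png");i1=cams.snapshot("scene");cv2.imwrite("pics/s6.png",i1)
for i in(i0,i1):
    m=blk(i);ys,xs=np.nonzero(m);print(len(xs),xs.min(),xs.max(),ys.min(),ys.max(), [ (r,int(np.nonzero(m[r])[0].min()),int(np.nonzero(m[r])[0].max())) for r in range(205,240,3) if m[r].any()])
for n,p in dict(tip=[.54,.073,.032],tipn=[.513,.071,.032],tipn2=[.509,.071,.09],cn=[.509,.07,.05],endm=[.545,.018,.05],endp=[.534,.127,.05]).items():print(n,proj("scene",p).round(1),proj("wrist",p).round(1))
# ascii of gray around finger in scene
g=i1[200:240:2,280:335:2]
for r in g: print(''.join('O' if (p[2]>p[0]+45 and p[2]>120) else ('#' if p.max()<70 else ('w' if p.min()>140 else '.')) for p in r.astype(int)))
```

```text
788 278 345 198 254 [(208, 338, 343), (211, 292, 345), (214, 289, 345), (217, 289, 320), (220, 289, 326), (223, 288, 328), (226, 290, 328), (229, 299, 327), (232, 304, 326), (235, 313, 324), (238, 320, 321)]
717 277 345 191 246 [(205, 307, 345), (208, 337, 345), (211, 338, 345), (214, 341, 345), (217, 309, 320), (220, 306, 326), (223, 288, 328), (226, 290, 331), (229, 296, 327), (232, 304, 326), (235, 311, 324), (238, 319, 321)]
tip [306.8 226.2] [320.3 229.1]
tipn [301.9 231.4] [364.3 230.3]
tipn2 [300.5 218. ] [388.9 278. ]
cn [301.2 228. ] [375.5 240.9]
endm [322.2 228.3] [321.2 141.5]
endp [291.7 216. ] [321.  323.6]
....#.##...ww#.O......O.....
.######..##.##....wwwO.OO...
#####...#..##..#..wwwww.....
#.#.#..##.##.O#...wwwwww....
#...........O#..#.wwwwwwwOO.
.####..#..##..###.wOOwwwwOw.
....##....#..####.wwOwwwwwww
......###....O#OO.wwwOOOOwww
w........#.w.#OOOOOOOOOOOOOw
OOw.......wwwOOOOOOOOOOOOOOw
OOOOOO....wwwOOOOOOOOOOOOOOO
OOOOOOOO.w.wwOOOOOOOOOOOOOOO
OwwwOOOOO..ww.OOOOOOOOOO.OOw
wwOOOOOOOOO.OO...OOOOOOO.OOO
OwwwwOwOOOOOOOOOO...OOOO....
.wwOOOwOOOOOOOOOOOO.OOOOOOww
...OwwOOOwOOOOOOOOOOOOOOOOOO
....wOOwwOOOOOOOOOOOOOwOwwww
......wwOwOOOOOOOOOOOOwwwOww
.......wOwOOOOOOOOwwOOwwwwww
```

Run:
```python
from h import *
a=cv2.imread("pics/s6.png")[185:250,275:345];b=cams.snapshot("wrist")[90:390,180:460]
A=cv2.resize(a,(420,390),interpolation=2);B=cv2.resize(b,(364,390),interpolation=2)
cv2.imwrite("pics/s7.png",np.hstack([A,B]))
```

```text
(no output)
```

View pics/s7.png

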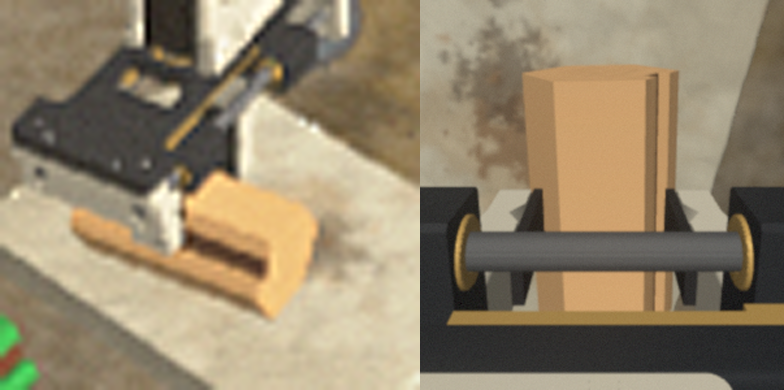

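The picture shows the groove still facing the robot side. The finger tips (scene crop (170,245)) end on the block's upper slopes, above its side corners, so the fingers have not gripped yet. I'll open, go lower while watching the force, and close again.

```bash
python3 -m jog '[0,0,0,0,0,0,0.072,0,0,0,0,0,0,0.072,0,0,0.001,0,0,0,0.072,0,0,0.0015,0,0,0,0.072,0,0,0.0015,0,0,0,0.072,0,0,0.0015,0,0,0,0.072,0,0,0.0015,0,0,0,0.072,0,0,0,0,0,0,0.072]' 4
python3 -c "
from h import *
i=cams.snapshot('wrist');cv2.imwrite('pics/w8.png',i)
g=i[215:275:4,250:400:3].astype(int)
for r in g: print(''.join('O' if (p[2]>p[0]+45 and p[2]>120) else ('#' if p.max()<70 else '.') for p in r))
for z in (.025,.035,.045,.055):
  print(z,[proj('wrist',[.54+sg*(-.0375),.0729-.0095,z]).round(0).tolist() for sg in(-1,1)])
"
```

```text
clock: 11.27
position: [0.5394, 0.0727, 0.0244]
tcp_rot: [-179.7, -0.1, -84.2]
wrist_force: [-0.6, -0.3, 0.2]
width: 0.818
grip_force: 0.0
O..OOOOOOOOOOOOOOOOOOOOOOOOOOOOOOOOOOOOOOOO.......
OOOOOOOOOOOOOOOOOOOOOOOOOOOOOOOOOOOOOOOOOOO.......
..OOOOOOOOOOOOOOOOOOOOOOOOOOOOOOOOOOOOOOOOO.......
.OOOOOOOOOOOOOOOOOOOOOOOOOOOOOOOOOOOO.OOOOO.......
.OOOOOOOOOOOOOOOOOOOOOOOOOOOOOOOOOOOOOOOOOO.......
...OOOOOOOOOOOOOOOOOOOOOOOOOOOOOOOOOO.OOOOO.......
#...OOOOOOOOOOOOOOOOOOOOOOOOOOOOOOOOO.OOOOO.....##
#...OOOOOOOOOOOOOOOOOOOOOOOOOOOOOOOOO.OOOOO.....##
#...OOOOOOOOOOOOOOOOOOOOOOOOOOOOOOOOO.OOOOO.....##
#...OOOOOOOOOOOOOOOOOOOOOOOOOOOOOOOOO.OOOOO.....##
#...OOOOOOOOOOOOOOOOOOOOOOOOOOOOOOOOO.OOOOO....###
#....OOOOOOOOOOOOOOOOOOOOOOOOOOOOOOOO.OOOOO....###
#....OOOOOOOOOOOOOOOOOOOOOOOOOOOOOOOO.OOOOO....###
#....OOOOOOOOOOOOOOOOOOOOOOOOOOOOOO...OOO......###
..................................................
0.025 [[260.0, 208.0], [383.0, 221.0]]
0.035 [[257.0, 214.0], [386.0, 226.0]]
0.045 [[253.0, 219.0], [389.0, 233.0]]
0.055 [[249.0, 226.0], [393.0, 240.0]]
```

```bash
python3 -m jog '[0,0,0.001,0,0,0,0.075,0,0,0.001,0,0,0,0.075,0,0,0.001,0,0,0,0.075,0,0,0.001,0,0,0,0.075,0,0,0.001,0,0,0,0.075,0,0,0.001,0,0,0,0.075,0,0,0,0,0,0,0.075,0,0,0,0,0,0,0.075]' 4
```

```text
clock: 11.98
position: [0.5396, 0.0728, 0.0188]
tcp_rot: [-179.7, -0.1, -84.2]
wrist_force: [0.4, -0.8, 0.1]
width: 0.854
grip_force: 0.0
```

No contact force 4 mm below the board level, so the real tips do end well behind the stated TCP (about 30 mm). I'll continue down.

```bash
python3 -m jog '[0,0,0.002,0,0,0,0.075,0,0,0.002,0,0,0,0.075,0,0,0.002,0,0,0,0.075,0,0,0.002,0,0,0,0.075,0,0,0.002,0,0,0,0.075,0,0,0.002,0,0,0,0.075,0,0,0,0,0,0,0.075,0,0,0,0,0,0,0.075]' 4
python3 -m jog '[0,0,0,0,0,0,0.068,0,0,0,0,0,0,0.064,0,0,0,0,0,0,0.060,0,0,0,0,0,0,0.056,0,0,0,0,0,0,0.056,0,0,0,0,0,0,0.056,0,0,0,0,0,0,0.056,0,0,0,0,0,0,0.056]' 4
```

```text
clock: 12.65
position: [0.5397, 0.0728, 0.0067]
tcp_rot: [-179.7, -0.1, -84.2]
wrist_force: [0.3, 0.5, -0.2]
width: 0.857
grip_force: 0.0
clock: 13.32
position: [0.5399, 0.0729, 0.007]
tcp_rot: [-179.7, -0.0, -84.2]
wrist_force: [1.1, 0.5, 0.2]
width: 0.704
grip_force: 4.0
```

```bash
R='[0,0,0,0,0,3.75,0.056,0,0,0,0,0,3.75,0.056,0,0,0,0,0,3.75,0.056,0,0,0,0,0,3.75,0.056,0,0,0,0,0,3.75,0.056,0,0,0,0,0,3.75,0.056,0,0,0,0,0,3.75,0.056,0,0,0,0,0,3.75,0.056]' ; true
python3 -m jog '[0,0,0,0,0,2,0.056,0,0,0,0,0,3.75,0.056,0,0,0,0,0,3.75,0.056,0,0,0,0,0,3.75,0.056,0,0,0,0,0,3.75,0.056,0,0,0,0,0,3.75,0.056,0,0,0,0,0,3.75,0.056,0,0,0,0,0,3.75,0.056]'
python3 -m jog '[0,0,0,0,0,3.75,0.056,0,0,0,0,0,3.75,0.056,0,0,0,0,0,3.75,0.056,0,0,0,0,0,3.75,0.056,0,0,0,0,0,3.75,0.056,0,0,0,0,0,3.75,0.056,0,0,0,0,0,3.75,0.056,0,0,0,0,0,3.75,0.056]'
python3 -m jog '[0,0,0,0,0,3.75,0.056,0,0,0,0,0,3.75,0.056,0,0,0,0,0,3.75,0.056,0,0,0,0,0,3.75,0.056,0,0,0,0,0,3.75,0.056,0,0,0,0,0,3.75,0.056,0,0,0,0,0,3.75,0.056,0,0,0,0,0,2,0.056]'
```

```text
clock: 13.98
position: [0.5397, 0.0728, 0.007]
tcp_rot: [-179.7, 0.1, -112.6]
wrist_force: [0.1, -0.1, 1.1]
width: 0.708
grip_force: 4.0
clock: 14.65
position: [0.5398, 0.0729, 0.007]
tcp_rot: [-179.8, 0.2, -142.6]
wrist_force: [1.3, 0.1, 1.5]
width: 0.703
grip_force: 4.0
clock: 15.32
position: [0.5399, 0.0728, 0.007]
tcp_rot: [-179.9, 0.3, -170.9]
wrist_force: [1.4, 0.8, 1.1]
width: 0.704
grip_force: 4.0
```

```bash
python3 -m jog '[0,0,0,0,0,0,0.0876,0,0,0,0,0,0,0.0876,0,0,-0.005,0,0,0,0.0876,0,0,-0.02,0,0,0,0.0876,0,0,-0.03,0,0,0,0.0876,0,0,-0.03,0,0,0,0.0876,0,0,-0.025,0,0,0,0.0876,0,0,-0.01,0,0,0,0.0876]'
python3 - <<'E'
from h import *
c=cams.calibration("wrist");im=cams.snapshot("wrist");cv2.imwrite("pics/w9.png",im)
hs=cv2.cvtColor(im,cv2.COLOR_BGR2HSV);m=cv2.inRange(hs,(7,75,120),(20,220,255));m[240:]=0;m[:60]=0
q=max(cv2.findContours(m,0,1)[0],key=cv2.contourArea);print(cv2.contourArea(q),cv2.boundingRect(q))
xx,yy,w,h=cv2.boundingRect(q);mm=np.zeros_like(m);cv2.drawContours(mm,[q],-1,255,-1)
for r in range(yy+14,yy+h-2,12):
  xs=np.nonzero(mm[r])[0];A,B=[onz(0,u,r,.05,c) for u in(xs.min(),xs.max()+1)];print(r,A[:2].round(4),B[:2].round(4),np.linalg.norm(A-B).round(4))
C=np.array([.540,.073,.050]);Q=Rt(-171,30);tz=Q.apply([0,0,1]);print(tz.round(3))
plan([(C-.042*tz,Q)],[8])
E
```

```text
clock: 15.98
position: [0.5409, 0.0734, 0.1311]
tcp_rot: [-180.0, 0.6, -170.6]
wrist_force: [1.1, 0.6, 0.2]
width: 1.0
grip_force: 0.0
6982.0 (263, 128, 83, 112)
142 [0.5027 0.035 ] [0.4946 0.084 ] 0.0496
154 [0.5124 0.0363] [0.5041 0.0866] 0.051
166 [0.5222 0.0385] [0.514  0.0876] 0.0498
178 [0.5323 0.0398] [0.5238 0.0911] 0.052
190 [0.5425 0.042 ] [0.534 0.093] 0.0517
202 [0.5532 0.0426] [0.5446 0.0941] 0.0523
214 [0.5664 0.0295] [0.555  0.0978] 0.0693
226 [0.576  0.0394] [0.5662 0.0982] 0.0595
[ 0.078 -0.494 -0.866]
[0.0002, 0.0026, 0.0056] [3.75, 0.09, 0.03]
[0.0002, 0.0029, 0.0055] [3.75, 0.09, 0.03]
[0.0002, 0.0033, 0.0053] [3.75, 0.09, 0.03]
[0.0002, 0.0036, 0.005] [3.75, 0.09, 0.03]
[0.0002, 0.004, 0.0048] [3.75, 0.09, 0.03]
[0.0002, 0.0043, 0.0045] [3.75, 0.09, 0.03]
[0.0002, 0.0045, 0.0042] [3.75, 0.09, 0.03]
[0.0002, 0.0048, 0.0039] [3.75, 0.09, 0.03]
```

```bash
python3 -m jog '[0.0002,0.0026,0.0056,3.75,0.09,0,0.075,0.0002,0.0029,0.0055,3.75,0.09,0,0.07,0.0002,0.0033,0.0053,3.75,0.09,0,0.066,0.0002,0.0036,0.005,3.75,0.09,0,0.066,0.0002,0.004,0.0048,3.75,0.09,0,0.066,0.0002,0.0043,0.0045,3.75,0.09,0,0.066,0.0002,0.0045,0.0042,3.75,0.09,0,0.066,0.0002,0.0048,0.0039,3.75,0.09,0,0.066]'
python3 - <<'E'
from h import *
s=sensors.state();print(s["q"].round(1))
C=np.array([.540,.073,.050]);Q=Rt(-171,30);tz=Q.apply([0,0,1])
plan([(C+.028*tz,Q)],[8])
E
```

```text
clock: 16.7
position: [0.5339, 0.093, 0.0813]
tcp_rot: [-149.7, -0.4, -170.8]
wrist_force: [0.1, -0.3, 0.5]
width: 0.756
grip_force: 0.0
[  47.6   21.1  -32.9   27.1  -59.2 -147.1]
[-0.0004, -0.0003, 0.0082] [-0.03, -0.03, 0.05]
[-0.0004, -0.0003, 0.0082] [-0.03, -0.03, 0.05]
[-0.0004, -0.0003, 0.0082] [-0.03, -0.03, 0.05]
[-0.0004, -0.0003, 0.0082] [-0.03, -0.03, 0.05]
[-0.0004, -0.0003, 0.0082] [-0.03, -0.03, 0.05]
[-0.0004, -0.0003, 0.0082] [-0.03, -0.03, 0.05]
[-0.0004, -0.0003, 0.0082] [-0.03, -0.03, 0.05]
[-0.0004, -0.0003, 0.0082] [-0.03, -0.03, 0.05]
```

```bash
python3 -m jog '[-0.0004,-0.0003,0.01,0,0,0,0.066,-0.0004,-0.0003,0.01,0,0,0,0.066,-0.0004,-0.0003,0.01,0,0,0,0.066,-0.0004,-0.0003,0.01,0,0,0,0.066,-0.0004,-0.0003,0.01,0,0,0,0.066,-0.0004,-0.0003,0.008,0,0,0,0.066,-0.0004,-0.0003,0.005,0,0,0,0.066,0,0,0,0,0,0,0.066]'
python3 - <<'E'
from h import *
s=sensors.state();R=Ro.from_euler("xyz",s["tcp_rot"],degrees=True)
print(R.inv().apply(np.array([.540,.073,.050])-s["position"]))
E
```

```text
clock: 17.37
position: [0.5415, 0.0589, 0.0275]
tcp_rot: [-149.9, -0.5, -171.0]
wrist_force: [-0.2, 0.2, 0.7]
width: 0.752
grip_force: 0.0
[-0.00053461  0.00101749 -0.02655054]
```

```bash
python3 -m jog '[0,0,0.001,0,0,0,0.06,0,0,0,0,0,0,0.055,0,0,0,0,0,0,0.05,0,0,0,0,0,0,0.045,0,0,0,0,0,0,0.045,0,0,0,0,0,0,0.045,0,0,0,0,0,0,0.045,0,0,0,0,0,0,0.045]' 25
```

```text
clock: 18.03
position: [0.5423, 0.0601, 0.0277]
tcp_rot: [-149.9, -0.4, -170.9]
wrist_force: [-0.4, -0.4, 5.2]
width: 0.609
grip_force: 25.0
```

```bash
cat > p.py <<'E'
from h import *
s=sensors.state();p=s["position"];R=Ro.from_euler("xyz",s["tcp_rot"],degrees=True)
ct=R.inv().apply(np.array([.540,.073,.0505])-p);print(ct,ct)
def seq(way,ct,p,R):
    for C,yaw,t in way:
        Q=Rt(yaw,t);q=np.array(C)-Q.apply(ct)
        print(np.round(R.inv().apply(q-p),4).tolist(),np.round((R.inv()*Q).as_rotvec(degrees=True),2).tolist());p,R=q,Q
C0=np.array([.540,.073,.0505]);C1=np.array([.578,.068,.11])
up=[(C0+[0,0,.06*k/8],-171,30) for k in range(1,9)]
rot=[(C0+[0,0,.06]+(C1-C0-[0,0,.06])*k/12,-171,30-5*k) for k in range(1,13)]
seq(up+rot,ct,p,R)
E
python3 p.py
```

```text
[ 3.36317826e-04 -9.65037391e-05 -2.62360947e-02] [ 3.36317826e-04 -9.65037391e-05 -2.62360947e-02]
[-0.0001, -0.0037, -0.0065] [-0.06, -0.25, 0.3]
[-0.0, -0.0037, -0.0065] [0.0, 0.0, 0.0]
[-0.0, -0.0038, -0.0065] [0.0, 0.0, 0.0]
[-0.0, -0.0037, -0.0065] [0.0, 0.0, 0.0]
[-0.0, -0.0037, -0.0065] [0.0, 0.0, 0.0]
[-0.0, -0.0038, -0.0065] [0.0, 0.0, 0.0]
[-0.0, -0.0038, -0.0065] [0.0, 0.0, 0.0]
[-0.0, -0.0037, -0.0065] [0.0, 0.0, 0.0]
[-0.0031, 0.0015, 0.0004] [-5.0, -0.0, -0.0]
[-0.0031, 0.0015, 0.0003] [-5.0, 0.0, -0.0]
[-0.0031, 0.0014, 0.0002] [-5.0, 0.0, 0.0]
[-0.0031, 0.0014, 0.0002] [-5.0, -0.0, -0.0]
[-0.0031, 0.0014, 0.0001] [-5.0, -0.0, 0.0]
[-0.0031, 0.0014, 0.0] [-5.0, 0.0, 0.0]
[-0.0031, 0.0014, -0.0001] [-5.0, -0.0, 0.0]
[-0.0031, 0.0014, -0.0001] [-5.0, 0.0, 0.0]
[-0.0031, 0.0014, -0.0002] [-5.0, -0.0, 0.0]
[-0.0031, 0.0014, -0.0003] [-5.0, 0.0, -0.0]
[-0.0031, 0.0014, -0.0004] [-5.0, 0.0, -0.0]
[-0.0031, 0.0014, -0.0005] [-5.0, -0.0, 0.0]
```

```bash
python3 -m jog '[0,-0.0037,-0.0065,0,0,0,0.045,0,-0.0037,-0.0065,0,0,0,0.045,0,-0.0037,-0.0065,0,0,0,0.045,0,-0.0037,-0.0065,0,0,0,0.045,0,-0.0038,-0.0065,0,0,0,0.045,0,-0.0038,-0.0065,0,0,0,0.045,0,-0.0038,-0.0065,0,0,0,0.045,0,-0.0038,-0.0065,0,0,0,0.045]'
python3 -m jog '[-0.0031,0.0015,0.0004,-5,0,0,0.045,-0.0031,0.0015,0.0003,-5,0,0,0.045,-0.0031,0.0014,0.0002,-5,0,0,0.045,-0.0031,0.0014,0.0002,-5,0,0,0.045,-0.0031,0.0014,0.0001,-5,0,0,0.045,-0.0031,0.0014,0,-5,0,0,0.045,-0.0031,0.0014,-0.0001,-5,0,0,0.045,-0.0031,0.0014,-0.0001,-5,0,0,0.045]'
python3 -m jog '[-0.0031,0.0014,-0.0002,-5,0,0,0.045,-0.0031,0.0014,-0.0003,-5,0,0,0.045,-0.0031,0.0014,-0.0004,-5,0,0,0.045,-0.0031,0.0014,-0.0005,-5,0,0,0.045,0,0,0,0,0,0,0.045,0,0,0,0,0,0,0.045,0,0,0,0,0,0,0.045,0,0,0,0,0,0,0.045]'
cat > p2.py <<'E'
from h import *
s=sensors.state();p=s["position"];R=Ro.from_euler("xyz",s["tcp_rot"],degrees=True)
print(s["q"].round(1),"C",p+R.apply([.0003,-.0001,-.0262]),"up in tool",R.inv().apply([0,0,1]).round(3),"ydir",R.apply([0,1,0]).round(3))
E
python3 p2.py
```

```text
clock: 18.7
position: [0.5423, 0.06, 0.0883]
tcp_rot: [-149.9, -0.4, -170.9]
wrist_force: [-0.3, -0.1, -2.4]
width: 0.609
grip_force: 25.0
clock: 19.37
position: [0.5657, 0.0751, 0.0852]
tcp_rot: [169.8, -0.3, -170.8]
wrist_force: [-0.4, -1.6, -3.0]
width: 0.613
grip_force: 25.0
clock: 20.03
position: [0.5763, 0.0816, 0.0871]
tcp_rot: [150.1, -0.4, -170.8]
wrist_force: [0.1, -0.7, -1.8]
width: 0.608
grip_force: 25.0
[  4.   23.5  -4.4 -32.1 -68.8 -71.3] C [0.57827642 0.068565   0.10979055] up in tool [ 0.007  0.498 -0.867] ydir [-0.135  0.857  0.498]
```

```bash
python3 -m jog '[0,-0.0046,0.008,0,0,0,0.045,0,-0.0046,0.008,0,0,0,0.045,0,-0.0046,0.008,0,0,0,0.045,0,-0.0046,0.008,0,0,0,0.045,0,-0.0046,0.008,0,0,0,0.045,0,-0.0036,0.0063,0,0,0,0.045,0,-0.0025,0.0043,0,0,0,0.045,0,0,0,0,0,0,0.045]'
python3 p2.py
```

```text
clock: 20.7
position: [0.5761, 0.0811, 0.0278]
tcp_rot: [150.0, -0.4, -170.9]
wrist_force: [0.6, -0.4, -2.2]
width: 0.613
grip_force: 25.0
[  3.6  27.6  -6.6 -33.6 -63.8 -67.3] C [0.57808994 0.06803018 0.05047086] up in tool [ 0.008  0.499 -0.866] ydir [-0.134  0.856  0.499]
```

```bash
python3 -m jog '[0,-0.0004,0.0006,0,0,0,0.045,0,-0.0004,0.0006,0,0,0,0.045,0,-0.0002,0.0003,0,0,0,0.045,0,0,0,0,0,0,0.05,0,0,0,0,0,0,0.058,0,0,0,0,0,0,0.064,0,0,0,0,0,0,0.064,0,0,0,0,0,0,0.064]'
python3 -m jog '[0,0,-0.004,0,0,0,0.066,0,0,-0.008,0,0,0,0.066,0,0,-0.012,0,0,0,0.07,0,0,-0.015,0,0,0,0.07,0,0,-0.015,0,0,0,0.07,0,0,-0.015,0,0,0,0.07,0,0,-0.015,0,0,0,0.07,0,0,-0.01,0,0,0,0.07]'
```

```text
clock: 21.37
position: [0.5763, 0.0808, 0.0265]
tcp_rot: [150.1, -0.4, -170.9]
wrist_force: [-0.1, -0.3, -0.8]
width: 0.726
grip_force: 0.0
clock: 22.03
position: [0.5852, 0.0332, 0.1105]
tcp_rot: [150.1, -0.3, -170.9]
wrist_force: [0.5, -0.1, -0.5]
width: 0.799
grip_force: 0.0
```

Run:
```python
from h import *
plan([([.62,-.04,.27],Rt(-150,0)),([.737,-.098,.30],Rt(-92))],[8,10])
```

```text
[-0.0028, 0.0015, -0.0221] [3.7, 0.65, -2.56]
[-0.0025, -0.0, -0.0222] [3.7, 0.65, -2.56]
[-0.0022, -0.0016, -0.0222] [3.7, 0.65, -2.56]
[-0.0019, -0.0031, -0.0221] [3.7, 0.65, -2.56]
[-0.0015, -0.0046, -0.0218] [3.7, 0.65, -2.56]
[-0.001, -0.0061, -0.0215] [3.7, 0.65, -2.56]
[-0.0004, -0.0075, -0.0211] [3.7, 0.65, -2.56]
[0.0002, -0.0088, -0.0206] [3.7, 0.65, -2.56]
[-0.0072, -0.0109, -0.003] [-0.0, 0.0, -5.8]
[-0.0061, -0.0115, -0.003] [-0.0, 0.0, -5.8]
[-0.0049, -0.0121, -0.003] [-0.0, 0.0, -5.8]
[-0.0037, -0.0125, -0.003] [-0.0, 0.0, -5.8]
[-0.0024, -0.0128, -0.003] [-0.0, 0.0, -5.8]
[-0.0011, -0.013, -0.003] [-0.0, 0.0, -5.8]
[0.0003, -0.0131, -0.003] [-0.0, 0.0, -5.8]
[0.0016, -0.013, -0.003] [-0.0, 0.0, -5.8]
[0.0029, -0.0127, -0.003] [-0.0, 0.0, -5.8]
[0.0042, -0.0124, -0.003] [-0.0, 0.0, -5.8]
```

```bash
python3 -m jog '[-0.0028,0.0015,-0.0221,3.7,0.65,-2.56,0.06,-0.0025,0,-0.0222,3.7,0.65,-2.56,0.06,-0.0022,-0.0016,-0.0222,3.7,0.65,-2.56,0.06,-0.0019,-0.0031,-0.0221,3.7,0.65,-2.56,0.06,-0.0015,-0.0046,-0.0218,3.7,0.65,-2.56,0.06,-0.001,-0.0061,-0.0215,3.7,0.65,-2.56,0.06,-0.0004,-0.0075,-0.0211,3.7,0.65,-2.56,0.06,0,-0.0088,-0.0206,3.7,0.65,-2.56,0.06]'
python3 -m jog '[-0.0072,-0.0109,-0.003,0,0,-5.8,0.05,-0.0061,-0.0115,-0.003,0,0,-5.8,0.05,-0.0049,-0.0121,-0.003,0,0,-5.8,0.05,-0.0037,-0.0125,-0.003,0,0,-5.8,0.05,-0.0024,-0.0128,-0.003,0,0,-5.8,0.05,-0.0011,-0.013,-0.003,0,0,-5.8,0.05,0.0003,-0.0131,-0.003,0,0,-5.8,0.05,0.0016,-0.013,-0.003,0,0,-5.8,0.05]'
python3 - <<'E'
from h import *
im=cams.snapshot("scene");cv2.imwrite("pics/s10.png",im)
C=np.array([.578,.068]);b=np.array([-.988,-.156]);e=np.array([-.156,.988])
# rectify top plane z=.077 : rows across bar (e), cols along bar
for z in (.077,):
  for t in(-.045,-.025,0,.025,.045):
    row=""
    for d in np.arange(-.034,.0341,.002):
      u,v=proj("scene",[*(C+t*b+d*e),z]);p=cv2.getRectSubPix(im,(1,1),(float(u),float(v)))[0,0].astype(int)
      row+=f"{p.sum()//10:3d}"
    print(t,row)
hs=cv2.cvtColor(im,cv2.COLOR_BGR2HSV);m=cv2.inRange(hs,(7,85,120),(20,220,255));m[:180]=0;m[250:]=0;m[:,:270]=0;m[:,360:]=0
g=im[190:245:2,280:350:1].astype(int)
for r in g: print(''.join('O' if (p[2]>p[0]+45 and p[2]>140) else ('#' if p.max()<120 else '.') for p in r))
print([proj("scene",[*(C+t*b+d*e),z]).round(0).tolist() for t,d,z in[(-.055,0,.077),(.055,0,.077),(-.055,.031,.05),(.055,.031,.05),(-.055,-.031,.05),(.055,-.031,.05)]])
E
```

```text
clock: 22.7
position: [0.62, -0.0393, 0.2698]
tcp_rot: [-179.9, -0.1, -149.9]
wrist_force: [0.9, -0.5, -0.5]
width: 0.687
grip_force: 0.0
clock: 23.37
position: [0.7136, -0.0857, 0.292]
tcp_rot: [179.9, -0.0, -103.3]
wrist_force: [0.4, 0.6, -0.3]
width: 0.572
grip_force: 0.0
-0.045  28 28 33 49 58 63 64 65 63 61 60 59 57 46 33 25 25 37 50 59 60 59 59 55 46 42 42 42 43 44 44 48 52 54 54
-0.025  64 63 63 63 63 63 64 64 62 59 58 58 56 45 31 25 26 36 50 58 59 58 57 57 57 59 60 60 61 60 60 60 59 59 59
0  64 63 63 63 64 63 63 63 61 59 58 58 55 47 33 26 24 37 52 58 59 57 57 58 57 57 58 58 56 56 58 59 59 59 58
0.025  63 63 63 63 63 63 64 63 61 58 58 59 54 44 31 24 23 36 52 56 57 57 57 57 54 53 54 56 58 59 59 59 58 58 57
0.045  63 63 63 63 62 63 63 62 60 57 58 59 55 44 31 24 22 34 47 55 58 58 55 52 51 52 54 55 55 55 55 55 55 54 55
..O.OO................O....#####################..#...#OOO..OO.....OOO
OOO.O..O.OO.......O........######################...##OOOO.........OOO
..O....O.....................##########.###....#####.OOOO....OO.OOOOOO
..O.OO...O..O........O...........###############..O.O
[... 1118 characters left out ...]
OOOOOOOOOOOOO...O.OO....OOO........
....O.OOOOOOOOOOOOOOOOOOOOOOOOOOOOOOOOOOOOOOOOOOOOOOO.........O.......
.......OOOOOOOOOOOO.OOOOOOOOOOOOOOOOOOOOOOOOOOOOOOOOOOOOOO............
.....##..OOOOO...O..OOOOOOOOOOOOOOOOOOOOOOOOOOO........OO.OO..........
.............OO.O....OOOOOOOOOOOOOOOOOOOOOOO.OOO.......OOOOO..........
.................O..OOOO..OOOOOOOOOOO..OO.OO......O....O..O...........
...............#...OO...OOOOOOOOOO.OOOOOOOO.OOOO.OO....O.O............
.....................OOOOOOOOOOOOOOOOOOOOOO.OOO....O.O................
.O......................O.O..OOOOOOOOOOOOOOOOO.OOOOOO......OOO........
[[324.0, 199.0], [307.0, 220.0], [315.0, 203.0], [298.0, 223.0], [332.0, 208.0], [316.0, 230.0]]
```

```bash
python3 -m jog '[0.0029,-0.0127,0,0,0,-5.8,0.05,0.0042,-0.0124,0,0,0,-5.6,0.05,0,0,0.02,0,0,0,0.05,0,0,0.025,0,0,0,0.05,0,0,0.025,0,0,0,0.05,0,0,0.025,0,0,0,0.05,0,0,0.02,0,0,0,0.05,0,0,0.014,0,0,0,0.05]' 6
python3 -m jog '[0,0,0,0,0,0,0.04,0,0,0,0,0,0,0.03,0,0,0,0,0,0,0.02,0,0,0,0,0,0,0.01,0,0,0,0,0,0,0.01,0,0,0,0,0,0,0.01,0,0,0,0,0,0,0.01,0,0,0,0,0,0,0.01]' 6
```

```text
clock: 24.08
position: [0.7351, -0.0968, 0.16]
tcp_rot: [179.7, 0.0, -92.3]
wrist_force: [-0.2, -0.6, 0.3]
width: 0.572
grip_force: 0.0
clock: 24.75
position: [0.7369, -0.0966, 0.1632]
tcp_rot: [179.9, 0.0, -92.2]
wrist_force: [0.7, 0.6, 4.5]
width: 0.185
grip_force: 6.0
```

```bash
python3 -m jog '[0,0.006,0,0,0,1.3,0.01,0,0.01,0,0,0,2.15,0.01,0,0.0142,0,0,0,3.07,0.01,0,0.0142,0,0,0,3.07,0.01,0,0.0142,0,0,0,3.07,0.01,0,0.0142,0,0,0,3.07,0.01,0,0.0142,0,0,0,3.07,0.01,0,0.0142,0,0,0,3.07,0.01]'
python3 -m jog '[0,0.0142,0,0,0,3.07,0.01,0,0.0142,0,0,0,3.07,0.01,0,0.0142,0,0,0,3.07,0.01,0,0.0142,0,0,0,3.07,0.01,0,0.0142,0,0,0,3.07,0.01,0,0.0142,0,0,0,3.07,0.01,0,0.0142,0,0,0,3.07,0.01,0,0.01,0,0,0,2.15,0.01]'
python3 -c "
from h import *
p=sensors.state()['position'][:2]
for H in([.748,.173],[.748,.169]):
  H=np.array(H);d=p-H;a=np.degrees(np.arctan2(d[1],d[0]))%360;t=np.array([.578,.068])-H;b=np.degrees(np.arctan2(t[1],t[0]))%360;print(np.hypot(*d),np.hypot(*t),a,b,'lens',H+.2*d/np.hypot(*d),'goal knob',H+.265*t/np.hypot(*t))
"
```

```text
clock: 25.42
position: [0.6387, -0.0746, 0.1631]
tcp_rot: [-180.0, 0.1, -114.2]
wrist_force: [3.7, 7.7, 2.5]
width: 0.179
grip_force: 6.0
clock: 26.08
position: [0.5493, -0.0127, 0.1632]
tcp_rot: [179.9, 0.2, -137.8]
wrist_force: [4.7, 5.2, -2.2]
width: 0.182
grip_force: 6.0
0.27195231020200694 0.19981241202688088 223.06979944212324 211.7014296695057 lens [0.60189553 0.03642224] goal knob [0.52253853 0.03374439]
0.2692366124924969 0.19773972792537167 222.44794244247947 210.71529417144285 lens [0.60042183 0.03401599] goal knob [0.52017527 0.03364531]
```

```bash
python3 -m jog '[-0.0007,0.009,0,0,0,1.9,0.01,-0.0007,0.009,0,0,0,1.9,0.01,-0.0007,0.009,0,0,0,1.9,0.01,-0.0007,0.009,0,0,0,1.9,0.01,-0.0007,0.008,0,0,0,1.7,0.01,-0.0007,0.006,0,0,0,1.3,0.01,0,0.003,0,0,0,0.9,0.01,0,0,0,0,0,0,0.01]'
python3 - <<'E'
from h import *
p=sensors.state()['position'][:2]
H=np.array([.748,.171]);d=p-H;print(np.hypot(*d),'lens',H+.2*d/np.hypot(*d))
im=cams.snapshot("scene");cv2.imwrite("pics/s11.png",im)
g=cv2.cvtColor(im,cv2.COLOR_BGR2GRAY)
for y0 in range(165,225,2): print(y0,''.join('#' if v<75 else ('w' if v>190 else '.') for v in g[y0,280:370]))
print(proj("scene",[.578,.068,.17]),proj("scene",[.578,.068,.077]))
E
```

```text
clock: 26.75
position: [0.5171, 0.0289, 0.1628]
tcp_rot: [179.9, -0.3, -149.3]
wrist_force: [-6.2, -3.3, 5.9]
width: 0.177
grip_force: 6.0
0.2711449468927449 lens [0.57767332 0.06617242]
165 #########..........######..ww.....www..wwww........w#################...........##........
167 .########################.w..ww........www...wwwwww.#################.....#...............
169 ##############################......................##############..#.....###.............
171 ######....................#.####################################.###..........#...........
173 .........................................................###########......................
175 .w...............###########..##################..........##########......................
177 .w..............#####.####...........#####.####.w..............ww.........................
179 www.............###########...#......##########...........................................
181 .w..............###########.w...www.###########...####..........ww........................
183 ..................##.........##################.ww.###
[... 1292 characters left out ...]
wwwww.wwwww..wwwww.#..wwwwwwwwwwwwwwwww...................................
213 ....wwwww..wwwwwwwwwwwwwww..wwww.##.wwwwwwwwwwwwwwwwwwwwwww...............................
215 .wwwwwwwwwwwwwwwww....w....www..#..wwwwwwwwwwwwwww.wwwwwwwwwww............................
217 .....w.w.w................www.#..wwwwwwwwwwwwwww......wwwwwwwwwwww........................
219 ....wwwww..wwww..w.......ww..#..wwwwwwwwwwwwww......wwwwwwwwwwwwwwwww.....................
221 wwwwwwwwwwwwwww...............wwwwwwwwwwwwww..........w.wwwwwwwwwwwwwwwww.................
223 wwwwwwwww.w......................wwwwwwwwww.............wwwwwwwwwwwwwwwwwwww..............
[315.02076968 185.31800463] [315.41978606 209.21908099]
```

```bash
python3 -m jog '[0,0,0,0,0,0,0.02,0,0,0,0,0,0,0.03,0,0,0,0,0,0,0.045,0,0,0,0,0,0,0.05,0,0,-0.01,0,0,0,0.05,0,0,-0.03,0,0,0,0.05,0,0,-0.035,0,0,0,0.05,0,0,-0.035,0,0,0,0.05]'
python3 -c "
from h import *
plan([([.42,-.22,.36],Rt(-165))],[8])"
```

```text
clock: 27.47
position: [0.5192, 0.0294, 0.2745]
tcp_rot: [179.9, -0.2, -149.2]
wrist_force: [0.8, 0.7, 0.5]
width: 0.568
grip_force: 0.0
[0.0266, -0.0204, -0.0106] [0.01, -0.02, 1.97]
[0.0259, -0.0213, -0.0106] [0.01, -0.02, 1.97]
[0.0252, -0.0222, -0.0107] [0.01, -0.02, 1.97]
[0.0244, -0.0231, -0.0107] [0.01, -0.02, 1.97]
[0.0236, -0.0239, -0.0107] [0.01, -0.02, 1.97]
[0.0227, -0.0247, -0.0107] [0.01, -0.02, 1.97]
[0.0219, -0.0255, -0.0107] [0.01, -0.02, 1.97]
[0.021, -0.0262, -0.0107] [0.01, -0.02, 1.97]
```

```bash
python3 -m jog '[0.026,-0.021,-0.0105,0,0,2,0.05,0.026,-0.021,-0.0105,0,0,2,0.05,0.025,-0.022,-0.0105,0,0,2,0.05,0.0245,-0.023,-0.0105,0,0,2,0.05,0.0235,-0.024,-0.0105,0,0,2,0.05,0.0225,-0.0245,-0.0105,0,0,2,0.05,0.022,-0.0255,-0.0105,0,0,2,0.05,0.021,-0.026,-0.0105,0,0,2,0.05]'
python3 - <<'E'
from h import *
for n in("top","scene"):
  im=cams.snapshot(n);cv2.imwrite(f"pics/end_{n}.png",im);g=cv2.cvtColor(im,cv2.COLOR_BGR2GRAY)
  u,v=proj(n,[.578,.068,.17]);pr=proj(n,[.578,.068,.077]);print(n,"pred lens",(u,v),"block",pr)
  u0,v0=int(u)-32,int(v)-30
  for y in range(v0,v0+62,2): print(y,''.join('#' if x<75 else ('w' if x>190 else '.') for x in g[y,u0:u0+66]))
  print("u0",u0)
E
```

```text
clock: 28.13
position: [0.4196, -0.2204, 0.3585]
tcp_rot: [180.0, -0.1, -165.3]
wrist_force: [1.2, -0.4, -0.4]
width: 0.569
grip_force: 0.0
top pred lens (np.float64(308.0396938388579), np.float64(194.87190408101364)) block [309.17378101 197.99497474]
164 ..................................................................
166 ..................................................................
168 ..................................................................
170 ..................................................................
172 ..................................................................
174 ..................................................................
176 ..................................................................
178 ..............................wwwwww..............................
180 .........................wwww...wwwwwwwww..............www........
182 ........................wwwww...wwwwwwwwwwww...........www........
184 ................#...w....wwwww..wwwwwwwwwwwwww......w.www.........
186 ...............#..wwww...wwwww...wwwwwwwwwwwwww................
[... 2980 characters left out ...]
...........#####################......................
199 .....................wwww...#######...............................
201 ..................wwwwwwwww.######.wwww....www....................
203 ..............wwwwwwwwwwwwww.......ww.#..wwwwwww..................
205 ...........wwwwwwwww...wwwwwwwwwwwww....wwwwwwww..................
207 .........wwwwww.w..wwwwwwwwww..www.#..wwwwwwwwwww.................
209 .......w.wwwww.wwwwwwwww...w.www.....wwwwwwwwwwwww................
211 .....wwwwwwwwwwwww.wwww...wwwww.#..wwwwwwwwwwwwwwwww..............
213 .wwwwwwwwwwwwwwwww.wwww.wwwww.##.wwwwwwwwwwwwwwwwwwwwwww..........
215 wwwwwwwwwwwwwww....w....www..#..wwwwwwwwwwwwwww.wwwwwwwwwww.......
u0 283
```

```bash
python3 -c "
from rig import arm
print(arm.close_job())"
```

```text
the job is handed in; nothing more can be done
None
```

I swung the magnifier clear and rolled the block one face so its groove is on top, level on the board. I then swung the lens back to within about 3 mm of the block's centre, let go, and handed in at about 28 s with the jar, cutters, tweezers and charcoal untouched. To reach the roll I first turned the bar about 90° on the board, so it now lies in a different direction than at the start.

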